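# Lock the medicine shelf with the hex key

## Robot

A 6-joint arm with a two-finger parallel gripper is mounted at the origin on the work surface. World frame = base frame: x ahead of the robot, y to its left, z up, the work surface at z = 0. Lengths are in m, angles in rad, forces in N, time in s.
With the tool pointing down it reaches from about 0.35 to 0.725 m from the base axis. Payload 4.3 kg.
Tool frame: the origin (TCP) lies midway between the tips of the shut fingers; the grasp point (between the pads) lies 19 mm behind it; z points along the fingers, y is the direction in which the jaws open and shut (so a half turn about z gives the same grasp; the last joint's range is limited). The gripper opens to 85 mm and grips with 20 to 120 N. Pads are 22 mm wide; open, the fingers measure 114 mm over their backs; the gripper's body (76 mm by 85 mm) begins 54 mm behind the grasp point. The pads swing forward as they close: fully open they stand 13 mm farther back than shut.
Start: joints at [-1.231, 0.377, 0.081, 1.274, 0, 1.46], TCP at [0.25, -0.518, 0.231] pointing down, gripper open.
Joint ranges: [-2.72, 2.72], [-0.84, 1.66], [-1.02, 1.22], [-1.77, 2.12], [-1.37, 1.28], [-3.14, 3.14]. Speed limits (rad/s): [2.57, 2.57, 3.14, 3.14, 3.14, 3.14].

## Interface

Orientations are given as a unit quaternion [w, x, y, z].
In Python, from bench import robot, grab_frame, look_for gives the robot as it stands. The module is installed in compiled form; this text tells all that it offers.
- The arm moves only by the tool drive_tool, never from a script. Its arguments are lists of equal length, an entry for each row: "dp": the shift along the tool's x, y, z as a fraction of full scale, a list of three; "delta_rot": the turn, a rotation vector about the tool's x, y, z as a fraction of full scale, a list of three; "jaw": the closure, from 0 (fully open) to 1 (shut). In form: {"dp": [[dx, dy, dz], ...], "delta_rot": [[wx, wy, wz], ...], "jaw": [jaw, ...]}. A call has 1 to 12 rows; each row shifts and turns the pose as measured when the row begins, along the tool's axes as they then stand; what a row does not reach is not made up. Full scale, the value 1, is 30 mm for a shift and 0.12 rad for a turn. A row lasts 1/12 s, in which the tool goes at most 41.7 mm and 7.16 degrees, less where a joint would pass 70% of its speed; a pose out of reach is approached as far as the arm can. A call with a number of a shift or a turn outside -1 to 1 is refused whole. A call with a gripper value outside its range is refused whole. The fingers move at their own pace and stop on an object; "force" is the grip in N (left out, the last holds). Time passes only in rows, so rows that do not move let the fingers close. It gives the time, the measured TCP pose, the force and the opening at its end, in the units of the state.
- robot.observe(): the state, without advancing time (a new reading comes with each control period).
- grab_frame(name): name is "side" or "top"; returns a dict with "pixels" (480x640x3 uint8, blue, green, red), "K" (3x3 intrinsics, pixels), "world_to_cam" (4x4, takes a point from world to camera coordinates). Camera axes: x right, y up, looking along -z (the intrinsics and any distortion apply to the point x, -y, -z); pixel columns grow to the right and rows downward; lengths in m; the calibration is good to about 2 mm. A picture is of the moment at which its call begins. There is no depth.
- robot.close_job(): hands the job in, once; it reports no verdict.
Trained networks look in the newest picture that a camera, given by its name, has taken for a name from the list of things; names that differ only in an ending like _2 or _b are one class to them, and where a whole thing is asked for, a point or a joint stands for the part that bears it (a point fixed in the world has none). Each returns a list of dicts, best first, with "confidence" (0 to 1); they miss things now and then, are a little off and sometimes report something else, mostly with a low value. They report only what shows in the picture. A call takes as long as a camera call. They do not tell look-alikes from the thing itself.
- look_for(thing, camera): "box" ([left, top, width, height] in pixels, round what is visible of it).
The state is a dict: "clock": time; "q": joint angles; "dq": joint speeds; "effort": joint torques, N m; "tcp_pos": TCP position; "tcp_rot": TCP orientation; "force": force on the tool from outside, world axes, zero at the start; "moment": the same for the moment, N m; "opening": finger opening in m.
Only numpy, scipy, OpenCV 4.12 (cv2) and the standard library are available. Lean on these libraries where they do the work, as an engineer would, in place of code of your own. Each camera call takes 0.05 s, during which the arm holds its last target. There are 200 camera calls.

## Task

Take the yellow-handled hex key out of the blue holder and stand it fully home in the hex socket of the shelf lock. With the key, turn the lock clockwise until its red pointer is at the green mark, then let go and leave the key standing upright in the socket. Do not knock over the amber bottle on the shelf.

Things in the scene. Friction and masses are not known exactly. Their poses are not given: they have to be found in the camera images.
- hexkey_handle (a point): Centre of the yellow handle of the 0.2 kg T-shaped hex key: bar 85 long (x) by 16 thick (y) by 24 mm high (z, up). Steel hex shank, 20 mm across flats, corners in line with the bar, its foot 92 mm below. Stands upright, 45 mm deep and loose, in a hole of the fixed blue holder (70x190x55 mm high). 120 mm away in the other hole, either side, stands a like key: red handle, square end.
- socket (a point): Centre of the socket's mouth, 75 mm up, opening upward, x along the red pointer (turns with it). Brass funnel 44 mm across flats narrows in 23 mm to a hex socket 22 mm across flats, 19 mm deep. The key enters with its bar along the pointer or 60 degrees either side, within 12 degrees; home, its handle centre is 50 mm above here. Fixed grey shelf, 30 mm high.
- lock (a joint): Turn of the lock in rad, growing clockwise seen from above. 0: red pointer at the white mark; 1.57: at the green mark, a quarter turn on. Starts at 0 to 0.25; stop at 1.65. Stays where it is left; takes about 0.1 N m. The key has about 12 degrees of play each way in the socket, so its handle must turn that much farther than the pointer.
- amber: Amber medicine bottle with a white cap, 48 mm across, 95 mm tall, standing on the shelf 16 to 20 cm from the socket; origin at the centre of its underside, z up. A white bottle and a green carton stand beside it.
Not all that is in view belongs to the job. Leave any purple or white look-alike of the part that bears hexkey_handle alone.

How it is judged:
On the way:
1. the hex key stands in the socket, before the lock is turned (horizontal distance between hexkey_handle and socket below 0.02 m and z of hexkey_handle in the frame of socket below 0.06 m and angle between hexkey_handle's own z axis and vertical below 0.25 rad and value of joint lock below 0.7 rad), for 0.2 s.
At the end, for the whole second after the job is handed in: The lock is turned to the green mark (within 20 degrees short of it, or as far as its stop) and the hex key stands in the socket: within 10 mm of fully home in height, its handle centre within 20 mm of the socket's axis sideways, upright within 14 degrees; the amber bottle is standing (value of joint lock above 1.22 rad and horizontal distance between hexkey_handle and socket below 0.02 m and z of hexkey_handle in the frame of socket below 0.06 m and angle between hexkey_handle's own z axis and vertical below 0.25 rad and angle between amber's own z axis and vertical below 0.3 rad); the robot touches nothing.
It fails at once if the lock is turned without the hex key in its socket (value of joint lock above 0.7 rad and (horizontal distance between hexkey_handle and socket above 0.03 m or z of hexkey_handle in the frame of socket above 0.075 m)).
It fails at once if the amber bottle is knocked over (angle between amber's own z axis and vertical above 0.7 rad).
It also fails if it takes over 48 s, if anything falls off the work surface, if the arm or the gripper's body presses on something with over 40 N, if the wrist force passes 120 N, or if a joint passes its speed limit or range.

## Working session

There is one attempt and no reset: what is moved stays moved. The work goes in short steps, Python scripts to look and compute and a tool call to move; the robot and the scene stay as the last step left them, time stands still between calls to the robot, and variables do not carry over. Pictures are saved under pics/ and viewed, about 8 in all and at most 12, crops included, and the job is handed in when it is done.

Besides the shell and the picture viewer there is one more tool, called by a JSON object that holds its "fn" and its "kwargs", one argument or row to a line. drive_tool: Moves the arm, as the interface text tells. Shift numbers are shares of 30 mm and turn numbers shares of 0.12 rad, none past 1 either way. Its arguments: {"type":"object","properties":{"dp":{"type":"array","items":{"type":"array","items":{"type":"number"}}},"delta_rot":{"type":"array","items":{"type":"array","items":{"type":"number"}}},"jaw":{"type":"array","items":{"type":"number"}},"force":{"type":"number"}},"required":["dp","delta_rot","jaw"]}

```bash
mkdir -p pics; cat > h.py <<'E'
import numpy as np, cv2
from bench import robot, grab_frame, look_for
def ray(f,u,v):
    K=f["K"];T=f["world_to_cam"];d=np.linalg.inv(K)@[u,v,1.];d=np.array([d[0],-d[1],-d[2]])
    R=T[:3,:3];return -R.T@T[:3,3],R.T@d
def atz(f,u,v,z):
    o,d=ray(f,u,v);return o+d*(z-o[2])/d[2]
def tri(rs):
    A=0;b=0
    for o,d in rs:
        d=d/np.linalg.norm(d);P=np.eye(3)-np.outer(d,d);A=A+P;b=b+P@o
    p=np.linalg.solve(A,b);return p,[np.linalg.norm(np.cross(p-o,d/np.linalg.norm(d))) for o,d in rs]
def proj(f,p):
    c=f["world_to_cam"]@np.append(p,1);x=f["K"]@[c[0],-c[1],-c[2]];return x[:2]/x[2]
E
python3 - <<'E'
from h import *
for c in("side","top"):
    f=grab_frame(c);cv2.imwrite(f"pics/{c}0.png",f["pixels"])
    print(c,f["K"].round(1).tolist(),f["world_to_cam"].round(3).tolist(),[k for k in f])
    for t in("hexkey_handle","socket","lock","amber"):
        print(t,[(np.round(d["box"]).tolist(),round(d["confidence"],2)) for d in look_for(t,c)])
print(robot.observe())
E
```

```text
side [[582.2, 0.0, 320.4], [0.0, 582.2, 241.0], [0.0, 0.0, 1.0]] [[-0.936, -0.35, 0.013, 0.534], [0.216, -0.548, 0.808, -0.179], [-0.276, 0.759, 0.589, -0.926], [0.0, 0.0, 0.0, 1.0]] ['pixels', 'K', 'world_to_cam']
hexkey_handle [([160.0, 294.0, 56.0, 63.0], 0.82), ([216.0, 370.0, 61.0, 72.0], 0.78), ([237.0, 299.0, 57.0, 54.0], 0.73)]
socket [([366.0, 206.0, 43.0, 19.0], 0.73)]
lock [([365.0, 207.0, 43.0, 20.0], 0.68)]
amber [([360.0, 145.0, 26.0, 46.0], 0.68)]
top [[448.9, 0.0, 330.3], [0.0, 448.9, 237.6], [0.0, 0.0, 1.0]] [[-0.002, -1.0, 0.019, -0.004], [0.99, 0.001, 0.139, -0.571], [-0.139, 0.019, 0.99, -0.956], [0.0, 0.0, 0.0, 1.0]] ['pixels', 'K', 'world_to_cam']
hexkey_handle [([189.0, 168.0, 31.0, 30.0], 0.81), ([139.0, 231.0, 30.0, 44.0], 0.65), ([203.0, 218.0, 20.0, 40.0], 0.62)]
socket [([374.0, 255.0, 29.0, 42.0], 0.75)]
lock [([378.0, 260.0, 24.0, 35.0], 0.59)]
amber [([443.0, 229.0, 30.0, 29.0], 0.9), ([378.0, 258.0, 25.0, 39.0], 0.68)]
{'clock': 0.5, 'q': array([-1.23126380e+00,  3.77325537e-01,  8.09154947e-02,  1.27438523e+00,
        1.29120637e-05,  1.46051320e+00]), 'dq': array([-9.56036929e-05, -1.45578990e-04,  2.76394590e-04, -7.82843523e-04,
        5.72188511e-05, -9.72546569e-04]), 'effort': array([-1.00681958e-03, -4.63065469e+01,  2.69884676e+01,  2.42440110e-03,
       -8.42334748e-05, -1.11676087e-06]), 'tcp_pos': array([ 0.25002805, -0.51779597,  0.23128197]), 'tcp_rot': array([-2.16625281e-07,  9.74814667e-01,  2.23016513e-01,  6.47373767e-06]), 'force': array([-0.46728013,  0.63113074, -0.76750582]), 'moment': array([-0.02047708, -0.02465481,  0.02544467]), 'opening': 0.08561383327325967}
```

View pics/top0.png

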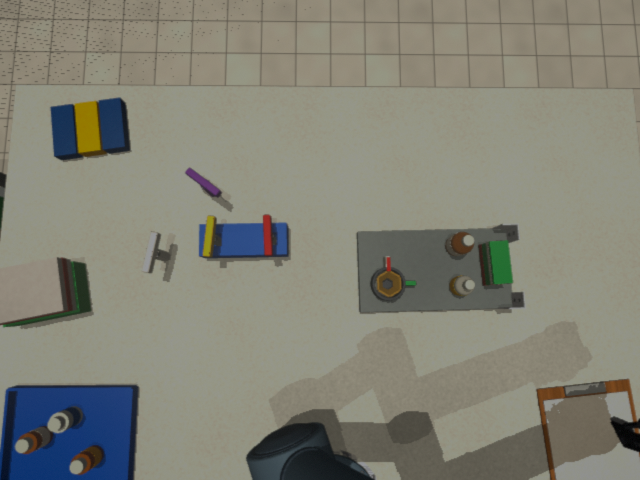

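View pics/side0.png

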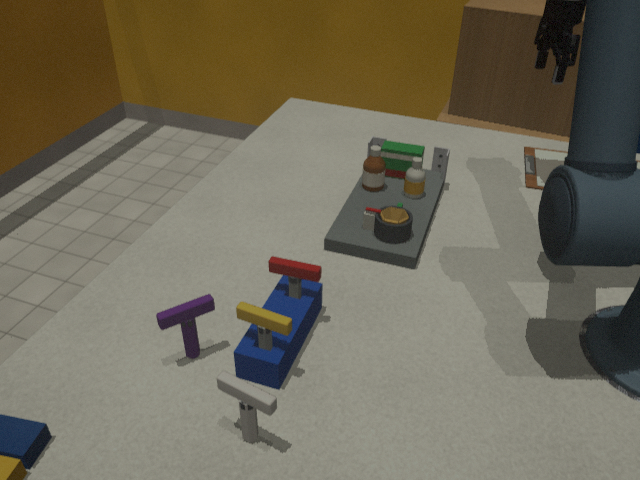

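Top view: the yellow key is at (209,236). Possible confusions are red (268,235), purple (203,181) and white (151,252), plus the blue/yellow box (90,128). I choose yellow, in the blue holder. The socket is at (388,284), its red pointer at (388,263) and the green mark at (411,283). Amber is on the shelf at (461,243) and the white bottle at (462,286).

```bash
cat >> h.py <<'E'
def blob(f,lo,hi,box):
    h=cv2.cvtColor(f["pixels"],cv2.COLOR_BGR2HSV);m=cv2.inRange(h,np.array(lo),np.array(hi))
    x,y,w,hh=box;k=np.zeros_like(m);k[y:y+hh,x:x+w]=m[y:y+hh,x:x+w]
    n,l,s,c=cv2.connectedComponentsWithStats(k)
    if n<2:return None
    i=1+np.argmax(s[1:,4]);m=(l==i).astype(np.uint8)
    p=np.argwhere(m)[:,::-1].astype(np.float32);r=cv2.minAreaRect(p)
    return c[i],cv2.boxPoints(r),s[i].tolist(),p
E
python3 - <<'E'
from h import *
F={c:grab_frame(c) for c in("side","top")}
np.set_printoptions(precision=4,suppress=True)
Y=([20,120,70],[34,255,255])
R=([0,150,70],[6,255,255])
G=([50,120,50],[75,255,255])
B=([10,100,60],[25,255,255])
t,s=F["top"],F["side"]
for n,C,bt,bs in(("yellow",Y,(185,205,45,60),(230,295,70,45)),("redkey",R,(255,205,30,60),(262,250,65,40)),("ptr",R,(375,245,30,30),(355,200,30,20)),("green",G,(400,270,20,25),(390,195,20,15)),("brass",B,(370,265,40,35),(370,200,45,30))):
    a=blob(t,*C,bt);b=blob(s,*C,bs)
    if a is None or b is None: print(n,a is None,b is None);continue
    print(n,a[0],a[2],b[0],b[2],*tri([ray(t,*a[0]),ray(s,*b[0])]))
    print('  toprect',a[1].tolist(),'side',b[1].tolist())
for c in F: print(c,ray(F[c],0,0)[0])
# crops
def crop(f,x,y,w,h,k): return cv2.resize(f["pixels"][y:y+h,x:x+w],None,fx=k,fy=k,interpolation=cv2.INTER_CUBIC)
o=np.zeros((600,800,3),np.uint8)
for i,(f,x,y) in enumerate(((t,190,200),(t,350,240),(s,230,270),(s,350,180))):
    r=crop(f,x,y,80,60,5);o[(i//2)*300:(i//2)*300+300,(i%2)*400:(i%2)*400+400]=r
cv2.imwrite("pics/crop1.png",o)
E
```

```text
yellow [208.7067 236.2405] [203, 216, 12, 41, 341] [263.7788 317.8212] [237, 302, 55, 33, 945] [0.5651 0.2479 0.102 ] [np.float64(0.00024832943250901925), np.float64(0.0002483294325090503)]
  toprect [[202.2013702392578, 255.7883758544922], [206.9658660888672, 215.2900848388672], [215.32081604003906, 216.2730255126953], [210.5563201904297, 256.77130126953125]] side [[233.3207244873047, 316.5122375488281], [239.04234313964844, 300.1648254394531], [293.74163818359375, 319.3096008300781], [288.02001953125, 335.6570129394531]]
redkey [267.3815 234.7037] [263, 215, 9, 40, 270] [295.358  267.3915] [269, 257, 52, 24, 567] [0.5674 0.1265 0.1034] [np.float64(0.000587260462856503), np.float64(0.000587260462856579)]
  toprect [[262.77862548828125, 215.12692260742188], [269.69891357421875, 214.73147583007812], [271.93975830078125, 253.9462890625], [265.01947021484375, 254.34173583984375]] side [[267.06158447265625, 270.30450439453125], [270.08154296875, 255.8086395263672], [320.35772705078125, 266.2828369140625], [317.3377685546875, 280.7786865234375]]
ptr [388.186  264.4186] [387, 258, 4, 13, 4
[... 405 characters left out ...]
43] [406, 281, 10, 5, 42] [399.4286 204.2143] [397, 203, 5, 4, 14] [ 0.47   -0.1749  0.0667] [np.float64(7.870532792236336e-06), np.float64(7.870532792103297e-06)]
  toprect [[406.0, 281.0], [415.0, 281.0], [415.0, 285.0], [406.0, 285.0]] side [[397.0, 203.0], [401.0, 203.0], [401.0, 206.0], [397.0, 206.0]]
brass [389.219  283.1625] [377, 270, 25, 27, 443] [393.8455 215.267 ] [379, 207, 30, 17, 382] [ 0.4693 -0.1296  0.0686] [np.float64(0.00030769126447008507), np.float64(0.0003076912644700553)]
  toprect [[377.0, 270.0], [401.0, 270.0], [401.0, 296.0], [377.0, 296.0]] side [[379.0, 207.0], [408.0, 207.0], [408.0, 223.0], [379.0, 223.0]]
side [0.283  0.7922 0.683 ]
top [0.4328 0.0142 1.0259]
```

View pics/crop1.png

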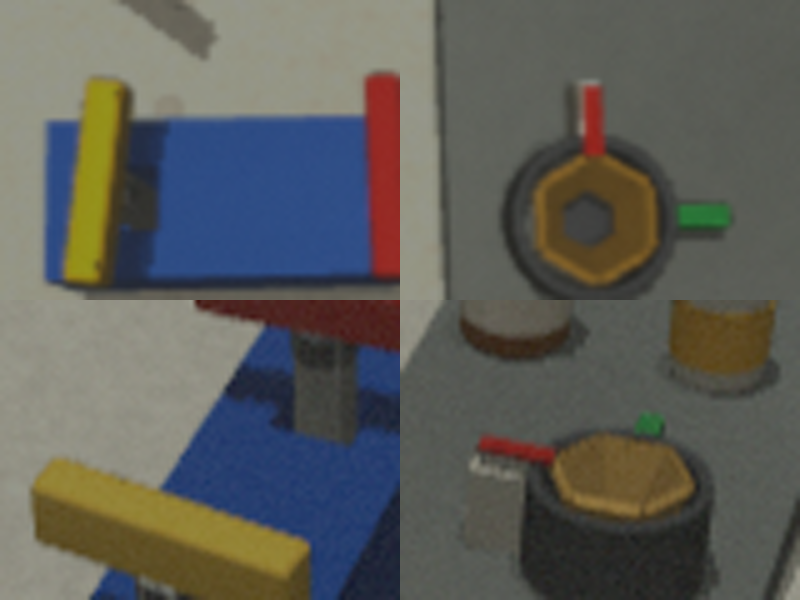

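The close crop confirms the yellow bar standing in the left end of the blue holder. Its triangulated height is 0.102 m, as expected. The socket shows its brass hex funnel, with the red pointer just past the white mark and the green mark a quarter turn clockwise.

```bash
cat >> h.py <<'E'
def toolyaw(q):
    w,x,y,z=q;return np.arctan2(2*(x*y+w*z),1-2*(y*y+z*z))
def plan(tx,ty,tz,yaw,n=0):
    s=robot.observe();p=s["tcp_pos"];a=toolyaw(s["tcp_rot"])
    d=np.array([tx,ty,tz])-p;dy=(yaw-a+np.pi)%(2*np.pi)-np.pi
    print("t",round(s["clock"],2),"tcp",p.round(4),"yaw",round(a,4),"d",d.round(4),"dyaw",round(dy,3),"q6",s["q"][5].round(3),"F",s["force"].round(1),"open",round(s["opening"],4))
    n=n or max(int(np.ceil(max(abs(d).max()/.029,abs(dy)/.115))),1)
    for i in range(n):
        b=a+dy*i/n;e=d/n/.03
        print([round(float(v),2) for v in (e[0]*np.cos(b)+e[1]*np.sin(b),e[0]*np.sin(b)-e[1]*np.cos(b),-e[2])],round(-dy/n/.12,2))
E
python3 - <<'E'
from h import *
np.set_printoptions(precision=4,suppress=True)
t,s=grab_frame("top"),grab_frame("side")
Y=([20,120,70],[34,255,255])
a=blob(t,*Y,(185,205,45,60));b=blob(s,*Y,(230,295,70,45))
def ax(f,bl,z):
    p=bl[3].astype(float);w=np.array([atz(f,u,v,z)[:2] for u,v in p]);l=cv2.fitLine(w.astype(np.float32),cv2.DIST_L2,0,.01,.01).ravel()
    e=(w-w.mean(0))@l[:2];return w.mean(0),np.degrees(np.arctan(l[1]/l[0])),e.min(),e.max()
print(ax(t,a,.114),ax(s,b,.105))
# bar top face: model fit by projecting box silhouette
from scipy.optimize import least_squares
def sil(f,q):
    x,y,z,th=q;c,sn=np.cos(th),np.sin(th);P=[]
    for i in(-1,1):
        for j in(-1,1):
            for k in(-1,1):
                P.append(proj(f,[x+c*i*.0425-sn*j*.008,y+sn*i*.0425+c*j*.008,z+k*.012]))
    h=cv2.convexHull(np.float32(P));M=np.zeros((480*4,640*4),np.uint8)
    cv2.fillConvexPoly(M,np.int32(np.round((h+.5)*4)),255);return cv2.resize(M,(640,480),interpolation=cv2.INTER_AREA)/255.
def mask(bl):
    m=np.zeros((480,640));p=bl[3].astype(int);m[p[:,1],p[:,0]]=1;return m
mt,ms=mask(a),mask(b)
from scipy.optimize import minimize
c=lambda q:sum(abs(sil(f,q)-m).sum() for f,m in((t,mt),(s,ms)))
q0=np.array([.565,.248,.102,-.12])
r=minimize(c,q0,method="Nelder-Mead",options=dict(initial_simplex=q0+np.vstack([np.zeros(4),np.diag([.005,.005,.005,.06])])))
print("fit",r.x,r.fun,c(q0))
sc=atz(t,389.2,283.2,.075);sd=atz(s,393.8,215.2,.072);pt=atz(t,388.4,264.3,.075);print("socket",sc,sd,"ptr",pt,np.arctan2(*(pt-sc)[1::-1]),"tip",[atz(t,u,258,.075)-sc for u in(388,389.5)])
for g in((461,243,.125),): print("amber",atz(t,465,239,.12))
plan(r.x[0],r.x[1],.215,np.pi+r.x[3])
E
```

```text
(array([0.5634, 0.2448]), np.float32(-4.490754), np.float64(-0.04125516504959738), np.float64(0.04222239584011878)) (array([0.5641, 0.2506]), np.float32(-8.112219), np.float64(-0.04604178919601833), np.float64(0.048553217769918416))
fit [ 0.5662  0.2474  0.1011 -0.1208] 321.356862745098 336.93333333333334
socket [ 0.4687 -0.1287  0.075 ] [ 0.4687 -0.1246  0.072 ] ptr [ 0.5087 -0.1278  0.075 ] 0.022332582490877686 tip [array([0.0535, 0.0015, 0.    ]), array([ 0.0535, -0.0017,  0.    ])]
amber [ 0.5569 -0.2795  0.12  ]
t 0.7 tcp [ 0.25   -0.5179  0.2314] yaw 0.4498 d [ 0.3162  0.7652 -0.0164] dyaw 2.571 q6 1.461 F [ 0.5 -0.9  0. ] open 0.0856
[0.76, -0.68, 0.02] -0.79
[0.82, -0.61, 0.02] -0.79
[0.88, -0.52, 0.02] -0.79
[0.92, -0.44, 0.02] -0.79
[0.96, -0.35, 0.02] -0.79
[0.99, -0.26, 0.02] -0.79
[1.01, -0.16, 0.02] -0.79
[1.02, -0.06, 0.02] -0.79
[1.02, 0.03, 0.02] -0.79
[1.01, 0.13, 0.02] -0.79
[1.0, 0.23, 0.02] -0.79
[0.97, 0.32, 0.02] -0.79
[0.94, 0.41, 0.02] -0.79
[0.89, 0.5, 0.02] -0.79
[0.84, 0.58, 0.02] -0.79
[0.78, 0.66, 0.02] -0.79
[0.72, 0.73, 0.02] -0.79
[0.64, 0.79, 0.02] -0.79
[0.57, 0.85, 0.02] -0.79
[0.48, 0.9, 0.02] -0.79
[0.39, 0.94, 0.02] -0.79
[0.3, 0.98, 0.02] -0.79
[0.21, 1.0, 0.02] -0.79
[0.11, 1.02, 0.02] -0.79
[0.02, 1.02, 0.02] -0.79
[-0.08, 1.02, 0.02] -0.79
[-0.18, 1.01, 0.02] -0.79
```

{"fn": "drive_tool", "kwargs": {
  "dp": [
    [0.76,-0.68,0],
    [0.82,-0.61,0],
    [0.88,-0.52,0],
    [0.92,-0.44,0],
    [0.96,-0.35,0],
    [0.99,-0.26,0],
    [1.0,-0.16,0],
    [1.0,-0.06,0],
    [1.0,0.03,0],
    [1.0,0.13,0],
    [1.0,0.23,0],
    [0.97,0.32,0]
  ],
  "delta_rot": [
    [0,0,-0.79],
    [0,0,-0.79],
    [0,0,-0.79],
    [0,0,-0.79],
    [0,0,-0.79],
    [0,0,-0.79],
    [0,0,-0.79],
    [0,0,-0.79],
    [0,0,-0.79],
    [0,0,-0.79],
    [0,0,-0.79],
    [0,0,-0.79]
  ],
  "jaw": [0,0,0,0,0,0,0,0,0,0,0,0],
  "force": 70
}}

```text
clock: 1.7
tcp_pos: [0.3869, -0.1697, 0.2303]
tcp_rot: [0.004, 0.686, 0.728, -0.001]
force: [1.1, 0.6, -0.1]
opening: 0.0853
```

```bash
python3 -c "
from h import *
plan(.566,.2475,.2,np.pi-.115)"
```

```text
t 1.7 tcp [ 0.3869 -0.1697  0.2303] yaw 1.6299 d [ 0.1791  0.4172 -0.0303] dyaw 1.397 q6 0.951 F [ 1.1  0.6 -0.1] open 0.0853
[0.9, 0.45, 0.07] -0.78
[0.86, 0.53, 0.07] -0.78
[0.8, 0.61, 0.07] -0.78
[0.74, 0.68, 0.07] -0.78
[0.68, 0.75, 0.07] -0.78
[0.6, 0.81, 0.07] -0.78
[0.53, 0.86, 0.07] -0.78
[0.44, 0.91, 0.07] -0.78
[0.36, 0.94, 0.07] -0.78
[0.27, 0.97, 0.07] -0.78
[0.18, 0.99, 0.07] -0.78
[0.08, 1.01, 0.07] -0.78
[-0.01, 1.01, 0.07] -0.78
[-0.1, 1.0, 0.07] -0.78
[-0.2, 0.99, 0.07] -0.78
```

{"fn": "drive_tool", "kwargs": {
  "dp": [
    [0.9,0.45,0.07],
    [0.86,0.53,0.07],
    [0.8,0.61,0.07],
    [0.74,0.68,0.07],
    [0.68,0.75,0.07],
    [0.6,0.81,0.07],
    [0.53,0.86,0.07],
    [0.44,0.91,0.07],
    [0.36,0.94,0.07],
    [0.27,0.97,0.07],
    [0.18,0.99,0.07],
    [0.08,1.0,0.07]
  ],
  "delta_rot": [
    [0,0,-0.79],
    [0,0,-0.79],
    [0,0,-0.79],
    [0,0,-0.79],
    [0,0,-0.79],
    [0,0,-0.79],
    [0,0,-0.79],
    [0,0,-0.79],
    [0,0,-0.79],
    [0,0,-0.79],
    [0,0,-0.79],
    [0,0,-0.79]
  ],
  "jaw": [0,0,0,0,0,0,0,0,0,0,0,0]
}}

```text
clock: 2.7
tcp_pos: [0.5227, 0.1874, 0.2057]
tcp_rot: [0.007, 0.156, 0.988, -0.003]
force: [0.2, 0.3, 0.6]
opening: 0.0855
```

```bash
cat >> h.py <<'E'
def tilt():
    # rotation vector (tool axes) that brings tool z to straight down, /0.12
    from scipy.spatial.transform import Rotation as R
    q=robot.observe()["tcp_rot"];M=R.from_quat([*q[1:],q[0]]).as_matrix();d=M.T@[0,0,-1.]
    print("level by",(np.cross([0,0,1],d)/.12).round(3))
E
python3 -c "
from h import *
plan(.566,.2475,.2,np.pi-.115);tilt()"
```

```text
t 2.7 tcp [0.5227 0.1874 0.2057] yaw 2.8277 d [ 0.0433  0.0601 -0.0057] dyaw 0.199 q6 0.551 F [0.2 0.3 0.6] open 0.0855
[-0.25, 0.78, 0.06] -0.55
[-0.3, 0.76, 0.06] -0.55
[-0.35, 0.74, 0.06] -0.55
level by [-0.037  0.13   0.   ]
```

{"fn": "drive_tool", "kwargs": {
  "dp": [
    [-0.25,0.78,0.06],
    [-0.3,0.76,0.06],
    [-0.35,0.74,0.06],
    [0,0,0]
  ],
  "delta_rot": [
    [-0.03,0.13,-0.55],
    [0,0,-0.55],
    [0,0,-0.55],
    [0,0,0]
  ],
  "jaw": [0,0,0,0]
}}

```text
clock: 3.03
tcp_pos: [0.5672, 0.2569, 0.1989]
tcp_rot: [-0.0, 0.048, 0.999, 0.001]
force: [-0.2, -0.7, 0.0]
opening: 0.0854
```

```bash
python3 - <<'E'
from h import *
plan(.566,.2475,.093,np.pi-.115);tilt()
a,b=grab_frame("top"),grab_frame("side")
cv2.imwrite("pics/g1.png",np.hstack([cv2.resize(f["pixels"][y:y+150,x:x+100],None,fx=4,fy=4) for f,x,y in((a,160,160),(b,220,230))]))
for f in(a,b):
    print(proj(f,[.566,.2475,.114]),proj(f,robot.observe()["tcp_pos"]))
E
```

```text
t 3.03 tcp [0.5672 0.2569 0.1989] yaw 3.0465 d [-0.0012 -0.0094 -0.1059] dyaw -0.02 q6 0.418 F [-0.2 -0.7  0. ] open 0.0854
[0.0, -0.08, 0.88] 0.04
[0.0, -0.08, 0.88] 0.04
[0.0, -0.08, 0.88] 0.04
[0.0, -0.08, 0.88] 0.04
level by [ 0.011 -0.004  0.   ]
[207.41551709 234.85361805] [192.25645865 228.46613274]
[263.10601352 311.37339379] [258.45601282 267.15015672]
```

View pics/g1.png

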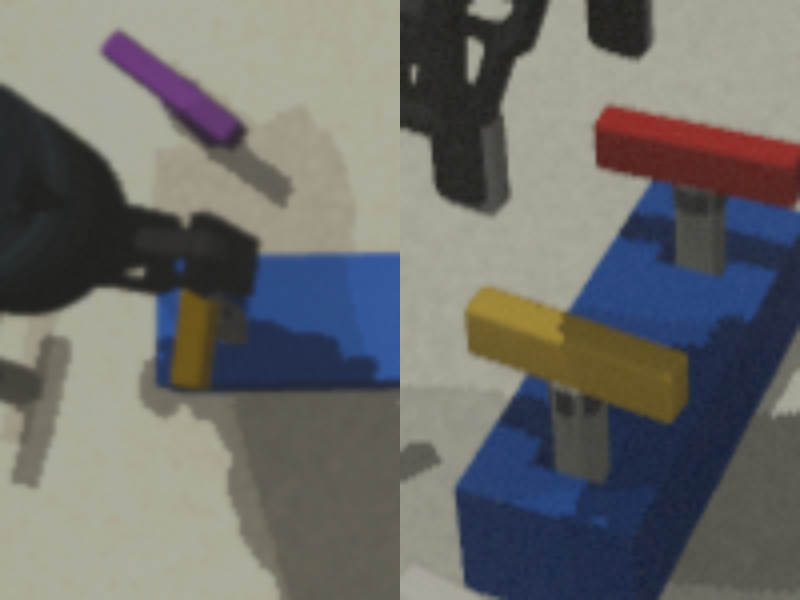

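The fingers straddle the yellow bar (side view, bar at 264,318), clear of the red key. Descending.

{"fn": "drive_tool", "kwargs": {
  "dp": [
    [0,-0.2,0.4],
    [0,-0.11,0.8],
    [0,0,0.9],
    [0,0,0.8],
    [0,0,0.3],
    [0,0,0]
  ],
  "delta_rot": [
    [0,0,0.1],
    [0,0,0.07],
    [0,0,0],
    [0,0,0],
    [0,0,0],
    [0,0,0]
  ],
  "jaw": [0,0,0,0,0,0]
}}

```text
clock: 3.63
tcp_pos: [0.5636, 0.2391, 0.1048]
tcp_rot: [0.002, 0.065, 0.998, -0.001]
force: [-0.6, 0.2, 0.4]
opening: 0.0854
```

```bash
python3 -c "
from h import *
plan(.566,.2475,.093,np.pi-.115);tilt()"
```

```text
t 3.63 tcp [0.5636 0.2391 0.1048] yaw 3.0113 d [ 0.0024  0.0084 -0.0118] dyaw 0.015 q6 0.429 F [-0.6  0.2  0.4] open 0.0854
[-0.04, 0.29, 0.39] -0.13
level by [-0.008  0.03   0.   ]
```

{"fn": "drive_tool", "kwargs": {
  "dp": [
    [0,0.2,0.3],
    [0,0,0],
    [0,0,0]
  ],
  "delta_rot": [
    [0,0,-0.1],
    [0,0,0],
    [0,0,0]
  ],
  "jaw": [0,0,0]
}}

```text
clock: 3.88
tcp_pos: [0.5648, 0.2444, 0.0979]
tcp_rot: [0.003, 0.06, 0.998, -0.0]
force: [0.0, 0.1, 0.1]
opening: 0.0854
```

```bash
python3 -c "
from h import *
plan(.566,.2475,.093,np.pi-.115);tilt()"
```

```text
t 3.88 tcp [0.5648 0.2444 0.0979] yaw 3.0219 d [ 0.0012  0.0031 -0.0049] dyaw 0.005 q6 0.426 F [0.  0.1 0.1] open 0.0854
[-0.03, 0.11, 0.16] -0.04
level by [-0.004  0.044  0.   ]
```

{"fn": "drive_tool", "kwargs": {
  "dp": [
    [-0.03,0.11,0.18],
    [0,0,0],
    [0,0,0],
    [0,0,0],
    [0,0,0],
    [0,0,0],
    [0,0,0],
    [0,0,0]
  ],
  "delta_rot": [
    [0,0.04,0],
    [0,0,0],
    [0,0,0],
    [0,0,0],
    [0,0,0],
    [0,0,0],
    [0,0,0],
    [0,0,0]
  ],
  "jaw": [0,0.6,1,1,1,1,1,1],
  "force": 70
}}

```text
clock: 4.55
tcp_pos: [0.5696, 0.2493, 0.0965]
tcp_rot: [0.004, 0.059, 0.998, 0.001]
force: [0.3, 0.4, -2.0]
opening: 0.0145
```

```bash
python3 -c "
from h import *
plan(.566,.2475,.22,np.pi-.115);tilt()"
```

```text
t 4.55 tcp [0.5696 0.2493 0.0965] yaw 3.0226 d [-0.0036 -0.0018  0.1235] dyaw 0.004 q6 0.43 F [ 0.3  0.4 -2. ] open 0.0145
[0.02, -0.01, -0.82] -0.01
[0.02, -0.01, -0.82] -0.01
[0.02, -0.01, -0.82] -0.01
[0.02, -0.01, -0.82] -0.01
[0.02, -0.01, -0.82] -0.01
level by [ 0.02   0.062 -0.   ]
```

{"fn": "drive_tool", "kwargs": {
  "dp": [
    [0,0,-0.4],
    [0,0,-0.7],
    [0,0,-0.9],
    [0,0,-0.9],
    [0,0,-0.9],
    [0,0,-0.5],
    [0,0,0],
    [0,0,0]
  ],
  "delta_rot": [
    [0,0,0],
    [0,0,0],
    [0,0,0],
    [0,0,0],
    [0,0,0],
    [0,0,0],
    [0,0,0],
    [0,0,0]
  ],
  "jaw": [1,1,1,1,1,1,1,1]
}}

```text
clock: 5.22
tcp_pos: [0.5663, 0.2477, 0.2252]
tcp_rot: [-0.0, 0.06, 0.998, -0.001]
force: [0.4, -0.7, -3.1]
opening: 0.0142
```

```bash
python3 - <<'E'
from h import *
plan(.469,-.05,.225,np.pi-.02);tilt()
a,b=grab_frame("top"),grab_frame("side")
cv2.imwrite("pics/g2.png",np.hstack([cv2.resize(f["pixels"][y:y+240,x:x+160],None,fx=2.5,fy=2.5) for f,x,y in((a,140,110),(b,190,150))]))
E
```

```text
t 5.22 tcp [0.5663 0.2477 0.2252] yaw 3.0217 d [-9.730e-02 -2.977e-01 -2.000e-04] dyaw 0.1 q6 0.43 F [ 0.4 -0.7 -3.1] open 0.0142
[0.18, -0.93, 0.0] -0.08
[0.19, -0.93, 0.0] -0.08
[0.2, -0.93, 0.0] -0.08
[0.21, -0.93, 0.0] -0.08
[0.22, -0.92, 0.0] -0.08
[0.23, -0.92, 0.0] -0.08
[0.24, -0.92, 0.0] -0.08
[0.24, -0.92, 0.0] -0.08
[0.25, -0.92, 0.0] -0.08
[0.26, -0.91, 0.0] -0.08
[0.27, -0.91, 0.0] -0.08
level by [-0.016 -0.005  0.   ]
```

View pics/g2.png

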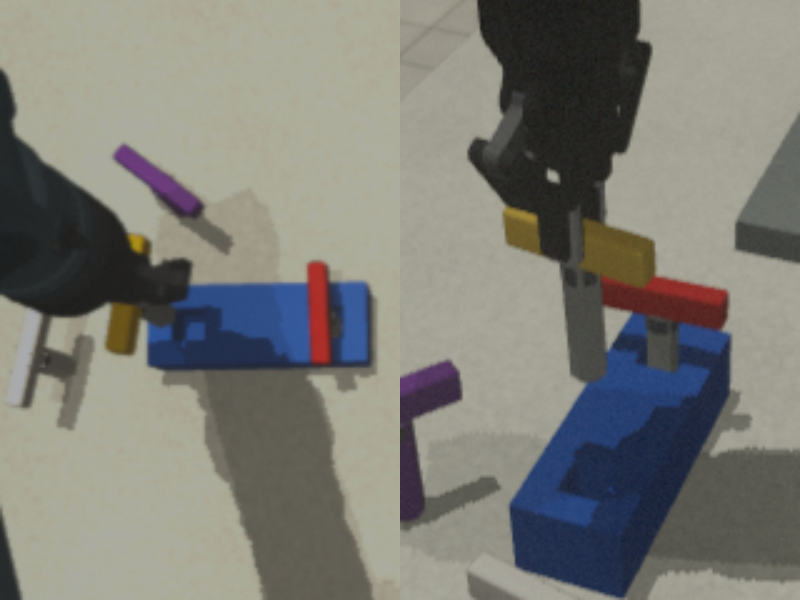

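The key hangs upright and free of the holder, with its foot around 0.138 m, clear of the red handle. Carrying it towards the socket.

{"fn": "drive_tool", "kwargs": {
  "dp": [
    [0.1,-0.5,0],
    [0.2,-0.9,0],
    [0.2,-0.93,0],
    [0.21,-0.93,0],
    [0.22,-0.92,0],
    [0.23,-0.92,0],
    [0.24,-0.92,0],
    [0.24,-0.92,0],
    [0.25,-0.92,0],
    [0.26,-0.9,0],
    [0.2,-0.5,0],
    [0,0,0]
  ],
  "delta_rot": [
    [0,0,-0.05],
    [0,0,-0.08],
    [0,0,-0.08],
    [0,0,-0.08],
    [0,0,-0.08],
    [0,0,-0.08],
    [0,0,-0.08],
    [0,0,-0.08],
    [0,0,-0.08],
    [0,0,-0.08],
    [0,0,0],
    [0,0,0]
  ],
  "jaw": [1,1,1,1,1,1,1,1,1,1,1,1]
}}

```text
clock: 6.32
tcp_pos: [0.4572, -0.0343, 0.2017]
tcp_rot: [-0.02, 0.009, 1.0, -0.002]
force: [-0.0, 0.6, -2.3]
opening: 0.0145
```

```bash
python3 - <<'E'
from h import *
plan(.472,-.128,.215,np.pi);tilt()
E
```

```text
t 6.32 tcp [ 0.4572 -0.0343  0.2017] yaw 3.1243 d [ 0.0148 -0.0937  0.0133] dyaw 0.017 q6 -0.188 F [-0.   0.6 -2.3] open 0.0145
[-0.14, -0.78, -0.11] -0.04
[-0.13, -0.78, -0.11] -0.04
[-0.13, -0.78, -0.11] -0.04
[-0.13, -0.78, -0.11] -0.04
level by [-0.031 -0.339  0.   ]
```

{"fn": "drive_tool", "kwargs": {
  "dp": [
    [-0.1,-0.5,-0.3],
    [-0.13,-0.78,-0.1],
    [-0.13,-0.78,-0.05],
    [-0.1,-0.6,0],
    [-0.05,-0.3,0],
    [0,0,0],
    [0,0,0]
  ],
  "delta_rot": [
    [-0.03,-0.34,-0.1],
    [0,0,0],
    [0,0,0],
    [0,0,0],
    [0,0,0],
    [0,0,0],
    [0,0,0]
  ],
  "jaw": [1,1,1,1,1,1,1]
}}

```text
clock: 6.9
tcp_pos: [0.4668, -0.1217, 0.2054]
tcp_rot: [-0.007, 0.002, 1.0, 0.005]
force: [-0.8, -0.1, -2.4]
opening: 0.0142
```

```bash
python3 - <<'E'
from h import *
plan(.472,-.128,.205,np.pi);tilt()
a,b=grab_frame("top"),grab_frame("side")
cv2.imwrite("pics/g3.png",np.hstack([cv2.resize(f["pixels"][y:y+120,x:x+80],None,fx=5,fy=5,interpolation=2) for f,x,y in((a,340,215),(b,350,130))]))
p=robot.observe()["tcp_pos"]
for f in(a,b): print(proj(f,p),proj(f,p-[0.003,0,.087]),proj(f,[.4687,-.1287,.075]))
E
```

```text
t 6.9 tcp [ 0.4668 -0.1217  0.2054] yaw 3.1376 d [ 0.0052 -0.0063 -0.0004] dyaw 0.004 q6 -0.385 F [-0.8 -0.1 -2.4] open 0.0142
[-0.18, -0.21, 0.01] -0.03
level by [ 0.083 -0.116  0.   ]
[395.84967659 281.56799436] [388.81943784 284.85761456] [389.21806153 283.18216671]
[401.01716619 153.17220785] [398.15806835 195.66970189] [394.47721488 212.78984847]
```

View pics/g3.png

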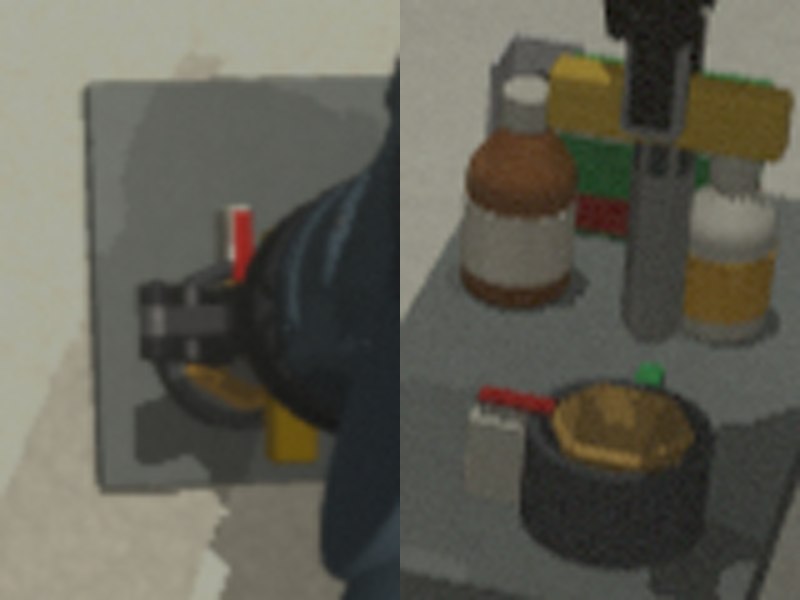

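The key hangs over the shelf with its foot at side (400,197). The socket mouth is at side (394,215). In the side view the shank sits about 4.5 mm to the -x side of the TCP, so I shift by that, level, and descend to the mouth.

{"fn": "drive_tool", "kwargs": {
  "dp": [
    [-0.2,-0.18,0.1],
    [0,0,0.4],
    [0,0,0.4],
    [0,0,0.2],
    [0,0,0],
    [0,0,0]
  ],
  "delta_rot": [
    [0.08,-0.12,0],
    [0,0,0],
    [0,0,0],
    [0,0,0],
    [0,0,0],
    [0,0,0]
  ],
  "jaw": [1,1,1,1,1,1]
}}

```text
clock: 7.5
tcp_pos: [0.4745, -0.1229, 0.171]
tcp_rot: [0.003, -0.002, 1.0, -0.001]
force: [-0.2, 0.3, -1.4]
opening: 0.0141
```

```bash
python3 - <<'E'
from h import *
plan(.473,-.1275,.16,np.pi);tilt()
E
```

```text
t 7.5 tcp [ 0.4745 -0.1229  0.171 ] yaw -3.1372 d [-0.0015 -0.0046 -0.011 ] dyaw -0.004 q6 -0.388 F [-0.2  0.3 -1.4] open 0.0141
[0.05, -0.15, 0.37] 0.04
level by [-0.011  0.045  0.   ]
```

{"fn": "drive_tool", "kwargs": {
  "dp": [
    [0.05,-0.15,0.1],
    [0,0,0],
    [0,0,0]
  ],
  "delta_rot": [
    [0,0.03,0],
    [0,0,0],
    [0,0,0]
  ],
  "jaw": [1,1,1]
}}

```text
clock: 7.75
tcp_pos: [0.4736, -0.1275, 0.1688]
tcp_rot: [0.001, -0.003, 1.0, -0.001]
force: [0.9, 0.8, -1.3]
opening: 0.0142
```

```bash
python3 - <<'E'
from h import *
plan(.473,-.1275,.16,np.pi);tilt()
a,b=grab_frame("top"),grab_frame("side")
cv2.imwrite("pics/g4.png",np.hstack([cv2.resize(f["pixels"][y:y+90,x:x+60],None,fx=6.5,fy=6.5,interpolation=2) for f,x,y in((a,360,235),(b,365,145))]))
p=robot.observe()["tcp_pos"]
for f in(b,): print(proj(f,p),proj(f,p-[0.0045,0,.087]),proj(f,[.4687,-.1275,.075]))
E
```

```text
t 7.75 tcp [ 0.4736 -0.1275  0.1688] yaw -3.136 d [-0.0006 -0.     -0.0088] dyaw -0.006 q6 -0.398 F [ 0.9  0.8 -1.3] open 0.0142
[0.02, -0.0, 0.29] 0.05
level by [-0.017  0.025  0.   ]
[396.22640774 169.22551674] [394.42772853 210.05862849] [394.31714894 213.11234476]
```

View pics/g4.png

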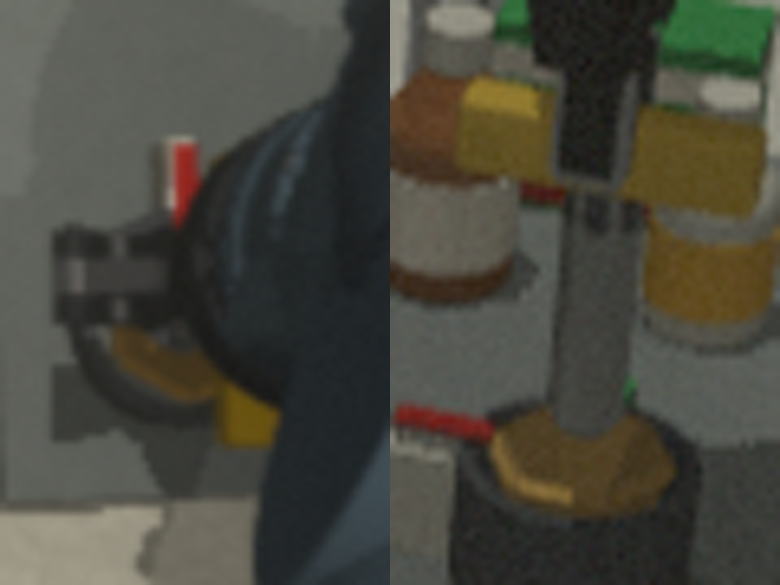

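The foot is centred just above the brass mouth (foot side u≈396, mouth ≈395). Lowering gently while watching the force.

{"fn": "drive_tool", "kwargs": {
  "dp": [
    [-0.03,0,0.2],
    [0,0,0.25],
    [0,0,0.25],
    [0,0,0.1],
    [0,0,0]
  ],
  "delta_rot": [
    [0,0,0.05],
    [0,0,0],
    [0,0,0],
    [0,0,0],
    [0,0,0]
  ],
  "jaw": [1,1,1,1,1]
}}

```text
clock: 8.27
tcp_pos: [0.4752, -0.128, 0.1428]
tcp_rot: [0.002, 0.001, 1.0, -0.001]
force: [-0.6, -0.1, -1.4]
opening: 0.014
```

```bash
python3 - <<'E'
from h import *
plan(.4745,-.1275,.12,np.pi);tilt()
E
```

```text
t 8.27 tcp [ 0.4752 -0.128   0.1428] yaw 3.14 d [-0.0007  0.0005 -0.0228] dyaw 0.002 q6 -0.39 F [-0.6 -0.1 -1.4] open 0.014
[0.02, 0.02, 0.76] -0.01
level by [-0.022  0.038  0.   ]
```

{"fn": "drive_tool", "kwargs": {
  "dp": [
    [0,0,0.15],
    [0,0,0.15],
    [0,0,0]
  ],
  "delta_rot": [
    [-0.02,0.03,0],
    [0,0,0],
    [0,0,0]
  ],
  "jaw": [1,1,1]
}}

```text
clock: 8.52
tcp_pos: [0.4742, -0.1269, 0.1325]
tcp_rot: [-0.001, 0.001, 1.0, 0.001]
force: [-0.1, 0.0, -2.3]
opening: 0.0141
```

```bash
python3 - <<'E'
from h import *
plan(.4745,-.1275,.12,np.pi);tilt();print(robot.observe()["moment"])
E
```

```text
t 8.52 tcp [ 0.4742 -0.1269  0.1325] yaw 3.1403 d [ 0.0003 -0.0006 -0.0125] dyaw 0.001 q6 -0.391 F [-0.1  0.  -2.3] open 0.0141
[-0.01, -0.02, 0.42] -0.01
level by [ 0.021 -0.012  0.   ]
[ 0.09721835  0.01915466 -0.04440275]
```

{"fn": "drive_tool", "kwargs": {
  "dp": [
    [0,0,0.15],
    [0,0,0.15],
    [0,0,0.1],
    [0,0,0],
    [0,0,0]
  ],
  "delta_rot": [
    [0,0,0],
    [0,0,0],
    [0,0,0],
    [0,0,0],
    [0,0,0]
  ],
  "jaw": [1,1,1,1,1]
}}

```text
clock: 8.93
tcp_pos: [0.4744, -0.1269, 0.1194]
tcp_rot: [-0.0, 0.001, 1.0, 0.001]
force: [-0.9, 0.4, 1.3]
opening: 0.0143
```

```bash
python3 - <<'E'
from h import *
plan(.4745,-.1275,.12,np.pi);tilt();print(robot.observe()["moment"])
E
```

```text
t 8.93 tcp [ 0.4744 -0.1269  0.1194] yaw 3.1405 d [ 0.0001 -0.0006  0.0006] dyaw 0.001 q6 -0.391 F [-0.9  0.4  1.3] open 0.0143
[-0.0, -0.02, -0.02] -0.01
level by [ 0.018 -0.008  0.   ]
[ 0.2499319   0.31875862 -0.02155097]
```

The key is home: TCP z is 0.119 with light contact. Turning clockwise about the key axis (tool +x about 5 mm from the TCP).

{"fn": "drive_tool", "kwargs": {
  "dp": [
    [0,-0.01,0],
    [0,-0.01,0],
    [0,-0.01,0],
    [0,-0.01,0],
    [0,-0.01,0],
    [0,-0.01,0],
    [0,-0.01,0],
    [0,-0.01,0],
    [0,0,0],
    [0,0,0]
  ],
  "delta_rot": [
    [0,0,0.4],
    [0,0,0.7],
    [0,0,0.7],
    [0,0,0.7],
    [0,0,0.7],
    [0,0,0.7],
    [0,0,0.7],
    [0,0,0.4],
    [0,0,0],
    [0,0,0]
  ],
  "jaw": [1,1,1,1,1,1,1,1,1,1]
}}

```text
clock: 9.77
tcp_pos: [0.4737, -0.1285, 0.1195]
tcp_rot: [-0.001, 0.309, 0.951, 0.002]
force: [-0.0, 0.3, -2.5]
opening: 0.0143
```

```bash
cat > c.py <<'E'
from h import *
s=robot.observe();a=toolyaw(s["tcp_rot"]);th=np.pi-a if a>0 else -np.pi-a
ax=np.array([.4690,-.1270]);o=.0053
t=ax-o*np.array([np.cos(a),np.sin(a)])
plan(*t,.1195,a,1);tilt();print("M",s["moment"].round(2),"turned",th%(2*np.pi))
E
python3 c.py
```

```text
t 9.77 tcp [ 0.4737 -0.1285  0.1195] yaw 2.5141 d [-0.0005 -0.0016  0.    ] dyaw 0.0 q6 0.231 F [-0.   0.3 -2.5] open 0.0143
[-0.02, -0.05, -0.0] -0.0
level by [ 0.022 -0.023  0.   ]
M [0.17 0.08 0.  ] turned 0.6275248482422708
```

{"fn": "drive_tool", "kwargs": {
  "dp": [
    [-0.02,-0.04,0],
    [0,-0.02,0],
    [0,-0.02,0],
    [0,-0.02,0],
    [0,-0.02,0],
    [0,-0.02,0],
    [0,-0.02,0],
    [0,-0.01,0],
    [0,0,0],
    [0,0,0]
  ],
  "delta_rot": [
    [0,0,0.4],
    [0,0,0.7],
    [0,0,0.7],
    [0,0,0.7],
    [0,0,0.7],
    [0,0,0.7],
    [0,0,0.7],
    [0,0,0.4],
    [0,0,0],
    [0,0,0]
  ],
  "jaw": [1,1,1,1,1,1,1,1,1,1]
}}

```text
clock: 10.6
tcp_pos: [0.4722, -0.1306, 0.1195]
tcp_rot: [-0.001, 0.581, 0.814, 0.004]
force: [0.3, 0.9, -1.3]
opening: 0.0149
```

```bash
python3 c.py
```

```text
t 10.6 tcp [ 0.4722 -0.1306  0.1195] yaw 1.9019 d [-0.0015 -0.0014 -0.    ] dyaw 0.0 q6 0.835 F [ 0.3  0.9 -1.3] open 0.0149
[-0.03, -0.06, 0.0] -0.0
level by [ 0.045 -0.05   0.   ]
M [0.14 0.09 0.01] turned 1.2396874766611266
```

{"fn": "drive_tool", "kwargs": {
  "dp": [
    [-0.02,-0.04,0],
    [0,-0.03,0],
    [0,-0.02,0],
    [0,-0.02,0],
    [0,-0.02,0],
    [0,-0.02,0],
    [0,0,0],
    [0,0,0]
  ],
  "delta_rot": [
    [0.03,-0.04,0.4],
    [0,0,0.7],
    [0,0,0.7],
    [0,0,0.7],
    [0,0,0.7],
    [0,0,0.7],
    [0,0,0],
    [0,0,0]
  ],
  "jaw": [1,1,1,1,1,1,1,1]
}}

```text
clock: 11.27
tcp_pos: [0.4704, -0.1312, 0.1195]
tcp_rot: [0.0, 0.755, 0.656, 0.004]
force: [-0.3, 0.5, -1.9]
opening: 0.0144
```

```bash
python3 c.py; python3 - <<'E'
from h import *
a,b=grab_frame("top"),grab_frame("side")
cv2.imwrite("pics/g5.png",np.hstack([cv2.resize(f["pixels"][y:y+90,x:x+60],None,fx=6.5,fy=6.5,interpolation=2) for f,x,y in((a,360,235),(b,365,155))]))
E
```

```text
t 11.27 tcp [ 0.4704 -0.1312  0.1195] yaw 1.431 d [-0.0021 -0.0011 -0.    ] dyaw 0.0 q6 1.305 F [-0.3  0.5 -1.9] open 0.0144
[-0.05, -0.06, 0.0] -0.0
level by [ 0.044 -0.04   0.   ]
M [ 0.16  0.1  -0.02] turned 1.7106349183639864
```

View pics/g5.png

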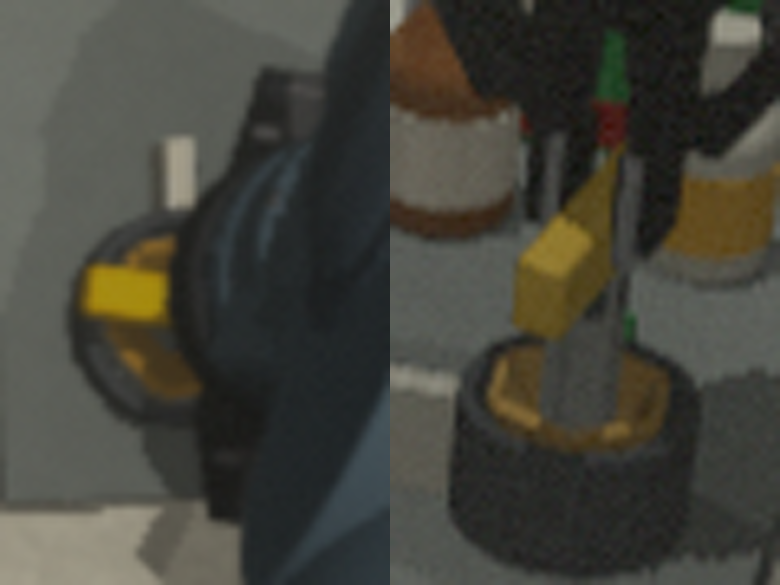

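The pointer has left the white mark, so the lock is turning with the key. Adding the remaining play.

{"fn": "drive_tool", "kwargs": {
  "dp": [
    [-0.03,-0.04,0],
    [0,-0.02,0],
    [0,0,0],
    [0,0,0]
  ],
  "delta_rot": [
    [0,0,0.5],
    [0,0,0.4],
    [0,0,0],
    [0,0,0]
  ],
  "jaw": [1,1,1,1]
}}

```text
clock: 11.7
tcp_pos: [0.4698, -0.1313, 0.1195]
tcp_rot: [0.0, 0.788, 0.616, 0.005]
force: [0.1, 0.4, -0.8]
opening: 0.0141
```

```bash
python3 c.py
```

```text
t 11.7 tcp [ 0.4698 -0.1313  0.1195] yaw 1.3265 d [-0.0021 -0.0008 -0.    ] dyaw 0.0 q6 1.407 F [ 0.1  0.4 -0.8] open 0.0141
[-0.04, -0.06, 0.0] -0.0
level by [ 0.057 -0.061  0.   ]
M [ 0.08  0.1  -0.03] turned 1.8151406443334388
```

{"fn": "drive_tool", "kwargs": {
  "dp": [
    [0,0,0],
    [0,0,0],
    [0,0,0],
    [0,0,0],
    [0,0,0],
    [0,0,-0.3],
    [0,0,-0.7],
    [0,0,-0.9],
    [0,0,-0.9],
    [0,0,-0.9],
    [0,0,-0.4],
    [0,0,0]
  ],
  "delta_rot": [
    [0,0,0],
    [0,0,0],
    [0,0,0],
    [0,0,0],
    [0,0,0],
    [0,0,0],
    [0,0,0],
    [0,0,0],
    [0,0,0],
    [0,0,0],
    [0,0,0],
    [0,0,0]
  ],
  "jaw": [0.8,0.5,0.2,0,0,0,0,0,0,0,0,0]
}}

```text
clock: 12.7
tcp_pos: [0.4681, -0.1325, 0.2521]
tcp_rot: [0.002, 0.786, 0.618, 0.004]
force: [0.1, 0.2, -0.1]
opening: 0.0851
```

```bash
python3 - <<'E'
from h import *
plan(.37,-.02,.24,1.33)
E
```

```text
t 12.7 tcp [ 0.4681 -0.1325  0.2521] yaw 1.3319 d [-0.0981  0.1125 -0.0121] dyaw -0.002 q6 1.399 F [ 0.1  0.2 -0.1] open 0.0851
[0.72, -1.02, 0.1] 0.0
[0.72, -1.02, 0.1] 0.0
[0.72, -1.02, 0.1] 0.0
[0.72, -1.02, 0.1] 0.0
```

Moving aside so both cameras can see the lock.

{"fn": "drive_tool", "kwargs": {
  "dp": [
    [0.6,-0.8,0],
    [0.72,-1,0],
    [0.72,-1,0],
    [0.7,-1,0],
    [0.6,-0.8,0],
    [0,0,0]
  ],
  "delta_rot": [
    [0,0,0],
    [0,0,0],
    [0,0,0],
    [0,0,0],
    [0,0,0],
    [0,0,0]
  ],
  "jaw": [0,0,0,0,0,0]
}}

```text
clock: 13.2
tcp_pos: [0.355, -0.0003, 0.2496]
tcp_rot: [0.003, 0.788, 0.616, 0.005]
force: [-0.6, -1.0, -0.5]
opening: 0.0853
```

```bash
python3 - <<'E'
from h import *
a,b=grab_frame("top"),grab_frame("side")
cv2.imwrite("pics/g6.png",np.hstack([cv2.resize(f["pixels"][y:y+105,x:x+70],None,fx=5.6,fy=5.6,interpolation=2) for f,x,y in((a,355,215),(b,355,145))]))
Y=([20,120,60],[34,255,255])
A=blob(a,*Y,(365,255,50,50));B=blob(b,*Y,(360,150,70,70))
print(tri([ray(a,*A[0]),ray(b,*B[0])]))
sc=np.array([.4687,-.1287,.075])
for C in(([0,150,60],[6,255,255]),([50,120,50],[75,255,255])):
    r=blob(a,*C,(400,270,25,35));
    if r: d=atz(a,*r[0],.075)-sc;print(r[0],d,-np.arctan2(d[1],d[0]))
E
```

```text
(array([ 0.46538385, -0.12887675,  0.12674641]), [np.float64(0.004097238057980242), np.float64(0.004097238057980309)])
[413.  281.2] [ 4.11270010e-03 -5.05904739e-02 -4.16333634e-17] 1.4896807399424434
```

View pics/g6.png

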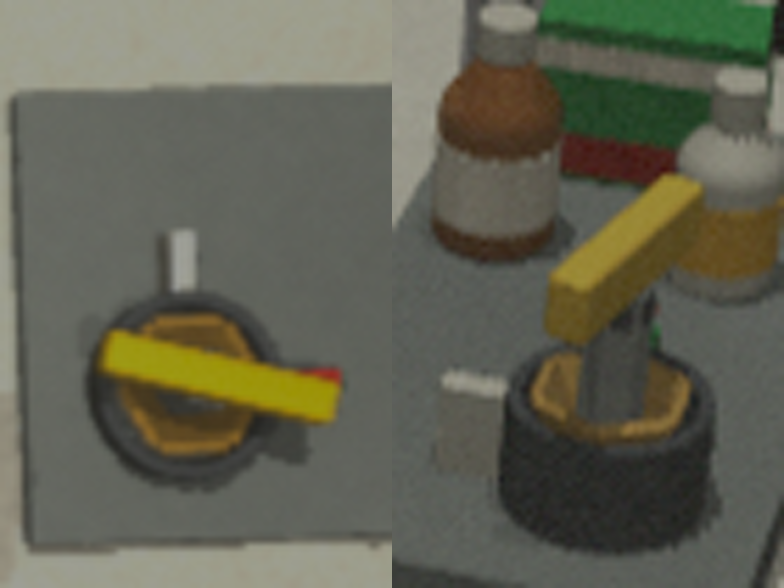

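```bash
python3 -c "
from bench import robot
print(robot.close_job())"
```

```text
the job is handed in; nothing more can be done
None
```

The yellow-handled hex key is standing in the shelf lock's socket, the lock is turned to the green mark, and I handed the job in at about 13.3 s. The hand-in returned no verdict.

I gripped the key by its bar, lifted it clear of the red key, and lowered it into the socket. Contact was light, and the wrist force stayed at only a few newtons in every reading. I then turned the handle 1.815 rad clockwise, let go, and moved the arm well clear.

**Last checks**
- **Key:** it is upright. Its handle centre is at about (0.465, -0.129, 0.127) m. That is within 2 mm of the fully home height and about 4 mm from the socket axis.
- **Lock:** only part of the red pointer shows beside the bar, and it now covers the green mark. The visible part reads about 1.49 rad. The handle turn less the 12 degrees of play gives about 1.6 rad. Both are above the required 1.22 rad.
- **Bottles:** the amber and white bottles are still standing.

**Disagreements**
- The two views of the handle missed each other by about 4 mm in the final measurement. They agreed to about 0.25 mm at the start.
- The two cameras differed by about 4 mm on the socket's y position, so I used a value between them, and the key went in without force.

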